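# Close the retaining bar of a sampler deck

## Robot

A 6-joint arm with a two-finger parallel gripper is mounted at the origin on a cart in front of the work surface, level with it; the furniture and walls round the work are solid. World frame = base frame: x ahead of the robot, y to its left, z up, the work surface at z = 0. Lengths are in m, angles in rad, forces in N, time in s.
With the tool pointing down it reaches from about 0.4 to 0.925 m from the base axis. Payload 12.5 kg.
Tool frame: the origin (TCP) lies at the very end of the fingers, on their centre line; the grasp point (between the pads) lies 19 mm behind it; z points along the fingers, y is the line along which they close (so a half turn about z gives the same grasp; the last joint's range is limited). The gripper opens to 95 mm and grips with 3 to 60 N. Pads are 20 mm wide; open, the fingers measure 119 mm over their backs; the gripper's body (75 mm by 180 mm) begins 59 mm behind the grasp point.
Start: joints at [-1.313, 0.491, 1.559, -0, 1.092, -0.106], TCP at [0.222, -0.584, 0.215] pointing down, gripper open.
Joint ranges: [-3.1, 3.1], [-0.84, 2.19], [0.05, 2.79], [-1.13, 4.28], [0.06, 2.93], [-2.69, 2.69]. Speed limits (rad/s): [2.22, 2.22, 2.79, 3.14, 3.14, 3.14].

## Interface

Orientations are given as a unit quaternion [x, y, z, w].
In Python, from rig import * gives the robot as it stands.
- The arm moves only by the tool move_arm, never from a script. Its argument "increments" is a list of rows, each a list of 5 numbers: the shift along the tool's x, y, z in m, then the turn about the tool's z in degrees, then the opening in per cent of the stroke, from 0 (shut) to 100 (fully open). A call has 1 to 10 rows; each row is the pose to reach, as a shift and turn from the pose commanded when the call began, along the tool's axes at that moment; what a row does not reach only later rows make up. A row lasts 1/12 s, in which the tool goes at most 41.7 mm and 7.16 degrees, less where a joint would pass 70% of its speed; a pose out of reach is approached as far as the arm can. A call with a gripper value outside its range is refused whole. The fingers move at their own pace and stop on an object; the grip force is fixed at half the most. Time passes only in rows, so rows that repeat a pose let the fingers close. It gives the time, the measured TCP pose, the force, the opening and the grip force at its end, in the units of the state.
- read_state(): the state, without advancing time (a new reading comes with each control period).
- camera(name): name is "side" or "top" or "wrist"; returns a dict with "image" (420x560x3 uint8, red, green, blue), "fx", "fy", "cx", "cy" (pixels), "world_from_camera" (4x4, takes a point from camera to world coordinates); the wrist camera has in their place "tool_from_camera" (4x4, takes a point from camera to tool coordinates, whose origin is the TCP and whose axes are the flange's). Camera axes: x right, y down, z forward; pixel columns grow to the right and rows downward; lengths in m; the calibration is good to about 2 mm. A picture is of the moment at which its call begins: read the wrist's pose just before it. There is no depth.
- job_done(): hands the job in; it is judged then, once.
Trained networks look in a picture, given as the dict that the camera call returned (one of the last four; its "shot" number tells which), for a name from the list of things; names that differ only in an ending like _2 or _b are one class to them, and where a whole thing is asked for, a point or a joint stands for the part that bears it (a point fixed in the world has none). Each returns a list of dicts, best first, with "p" (0 to 1); they miss things now and then, are a little off and sometimes report something else, mostly with a low value. They report only what shows in the picture. A call takes as long as a camera call. They do not tell look-alikes from the thing itself.
- cut_out(picture, target): "region" (420x560 bool, what is visible of it) and "extent" ([left, top, right, bottom] in pixels, round what is visible of it).
The state is a dict: "t": time; "joints": joint angles; "dq": joint speeds; "tau": joint torques, N m; "position": TCP position; "eef_rot": TCP orientation; "contact_force": force on the tool from outside, world axes, zero at the start; "torque": the same for the moment, N m; "finger_gap": finger opening in m; "grasp_force": force on a finger pad.
Only numpy, scipy, OpenCV 4.12 (cv2) and the standard library are available. Lean on these libraries where they do the work, as an engineer would, in place of code of your own. Each camera call takes 0.05 s, during which the arm holds its last target. There are 200 camera calls.

## Task

The vial rack stands in its bay on the grey metal deck, and the bay's open side has to be closed. Swing the steel retaining bar round on its loose bolt until its slot drops over the stud, so that the bar lies flat on the deck beside the rack, and let go. Do not shift the rack, the jar or the beaker.

Things in the scene. Friction and masses are not known exactly. Their poses are not given: they have to be found in the camera images.
- deck: Flat grey metal plate lying fixed on the worktop, 240 x 250 x 8 mm; origin on the worktop surface, x from -115 to +125, y from -108 to +142 mm. Its y axis points from the rack's side to the open side where the bar lies at first. It carries, at x +85, y 0, the loose bolt; at x -45, y 0, the stud; and on the -y side a low-walled bay (walls 14 mm high above the deck on three sides) with the rack in it.
- pivot_bolt (a point): Foot of the loose bolt, on its axis at the deck's top (8 mm above the worktop). Shank 9 mm in diameter, upright; its washer (22 mm in diameter) begins 27 mm above the deck and keeps the bar from coming off; the head ends 36 mm above the deck. The bar's round hole (13 mm) is on this shank, and the bar can rise level by up to 22 mm on it or tilt.
- stud (a point): Foot of the fixed upright stud, on its axis at the deck's top (8 mm above the worktop). 9 mm in diameter, 14 mm high, the upper 4 mm tapered, no head; 130 mm from the loose bolt.
- bar: The loose steel retaining bar, about 200 x 28 x 5 mm, 0.11 to 0.23 kg, lying flat on the deck. Origin at the centre of its round hole, on its underside; the bar runs from there along its -x axis; z up. Its angle about the bolt is free: closed, its axes are parallel to the deck's; at the start it is swung out to the deck's +y side by 45 to 80 degrees, its end partly over the deck's edge.
- bar_slot (a point): Centre of the slot through the bar, on the underside, 130 mm from the centre of the round hole. The slot is 24 mm along the bar and 13 mm across.
- bar_knob (a point): Middle of the grip of the black upright knob on the bar's free end, 165 mm from the centre of the round hole, 30 mm above the bar's underside. The grip is a cylinder 22 mm in diameter, 16 to 44 mm above the underside, on a thinner stem.
- rack: Blue vial rack with vials in it, block 68 x 126 x 28 mm, 42 mm with the vials, loose in the bay; origin at the centre of its underside, long side along its y. With the bar closed, a gap of about 9 mm stays between them.
- jar: White plastic jar, 52 mm in diameter, 67 mm high, loose, beside the deck's -y edge; origin at the centre of its underside.
- glass_beaker: Empty beaker, 54 mm in diameter, 68 mm high, loose, beside the deck's -y edge; origin at the centre of its underside.
Not all that is in view belongs to the job. Several things have the shape of the bar; the one meant has the colours described above.

How it is judged:
By the outcome, as a careful person would: the job done as asked, in the order asked, and still so for the second after the job is handed in, with the robot touching nothing.
It also fails if it takes over 38 s, if anything falls off the work surface, if the arm or the gripper's body presses on something with over 40 N, if the wrist force passes 120 N, or if a joint passes its speed limit or range.

## Working session

There is one attempt and no reset: what is moved stays moved. The work goes in short steps, Python scripts to look and compute and a tool call to move; the robot and the scene stay as the last step left them, time stands still between calls to the robot, and variables do not carry over. Pictures are saved under pics/ and viewed, at most 10 in all, crops included, and the job is handed in when it is done.

Besides the shell and the picture viewer there is one more tool, called after "Request:" by a JSON object that holds its "op" and its "data". move_arm: Moves the arm, as the interface text tells. Its arguments: {"type":"object","properties":{"increments":{"type":"array","items":{"type":"array","items":{"type":"number"}}}},"required":["increments"]}

```bash
mkdir -p pics; cat > h.py <<'E'
from rig import *
import numpy as np, cv2
from scipy.spatial.transform import Rotation as R
def save(c,n): cv2.imwrite('pics/'+n,c["image"][:,:,::-1])
def ray(c,u,v,z,T=None):
    T=np.array(c["world_from_camera"]) if T is None else T
    d=T[:3,:3]@np.array([(u-c["cx"])/c["fx"],(v-c["cy"])/c["fy"],1]);o=T[:3,3]
    return o+d*(z-o[2])/d[2]
def proj(c,p,T=None):
    T=np.array(c["world_from_camera"]) if T is None else T
    q=np.linalg.inv(T)@np.append(p,1);return [c["fx"]*q[0]/q[2]+c["cx"],c["fy"]*q[1]/q[2]+c["cy"]]
E
python3 - <<'E'
from h import *
np.set_printoptions(precision=4,suppress=True)
a=camera("top");b=camera("side")
save(a,"top.png");save(b,"side.png")
cv2.imwrite("pics/both.png",cv2.resize(np.hstack([a["image"],b["image"]])[:,:,::-1],(800,300)))
for n,c in(("top",a),("side",b)):
  print(n,np.array(c["world_from_camera"]),c["fx"])
  for t in ["deck","bar","bar_knob","pivot_bolt","stud","rack","jar","glass_beaker"]:
    try:
      for r in cut_out(c,t): 
        ys,xs=np.nonzero(r["region"]);print(t,round(r["p"],2),r["extent"],xs.mean(),ys.mean())
    except Exception as e: print(t,e)
s=read_state();print(s["eef_rot"],s["t"],s["finger_gap"])
E
```

```text
top [[-0.0304 -0.9824  0.1845  0.276 ]
 [-0.9995  0.0313  0.0019 -0.091 ]
 [-0.0076 -0.1844 -0.9828  1.457 ]
 [ 0.      0.      0.      1.    ]] 528.3994974097093
deck 0.73 [215.8, 158.8, 319.2, 263.8] 266.6342487883683 217.85266558966075
bar 0.74 [215.3, 178.7, 272.2, 229.4] 243.9090909090909 203.60703812316714
bar_knob 0.87 [218.4, 178.5, 274.1, 226.1] 242.1112828438949 204.85625965996908
bar_knob 0.72 [379.9, 209.2, 432.1, 267.8] 406.37931034482756 235.77961019490255
pivot_bolt 0.65 [214.3, 165.0, 322.5, 263.6] 266.79446640316206 217.45375494071146
pivot_bolt 0.3 [218.4, 180.9, 277.1, 224.5] 244.86701208981 202.720207253886
stud 0.65 [217.7, 161.4, 320.7, 264.1] 266.4655732380643 217.91506982786618
rack 0.68 [272.9, 165.4, 305.8, 213.7] 289.5296208530806 190.11966824644549
jar 0.63 [318.7, 165.0, 340.4, 187.3] 328.24 176.35714285714286
jar 0.4 [217.1, 180.1, 274.7, 228.4] 242.2610229276896 204.79541446208114
glass_beaker 0.66 [326.1, 200.6, 346.4, 224.7] 336.5535248041775 211.8485639686684
side [[ 0.9738 -0.1206  0.1929  0.3629]
 [-0.2274 -0.5419  0.8091 -0.8564]
 [ 0.0069 -0.8317
[... 205 characters left out ...]
203.31803797468353
bar 0.64 [227.5, 342.0, 343.1, 403.4] 290.06538461538463 371.66586538461536
bar_knob 0.69 [228.7, 338.2, 344.7, 405.3] 290.6712199717381 371.8831841733396
bar_knob 0.58 [247.9, 182.2, 311.7, 222.4] 276.71217105263156 203.17269736842104
pivot_bolt 0.78 [207.9, 190.0, 348.2, 276.2] 266.95272206303724 229.5918952108064
stud 0.98 [208.8, 190.9, 345.2, 273.4] 265.6599198819313 230.05102255956146
rack 0.9 [280.1, 209.0, 341.9, 248.4] 310.0432730133753 230.49645948072384
jar 0.82 [330.8, 237.9, 353.4, 277.5] 342.6882966396292 257.03128621089223
glass_beaker 0.64 [281.5, 247.6, 306.3, 291.9] 293.51618871415354 267.8880666049954
[0.9835 0.1809 0.     0.0001] 0.9 0.09516565070623714
```

View pics/top.png

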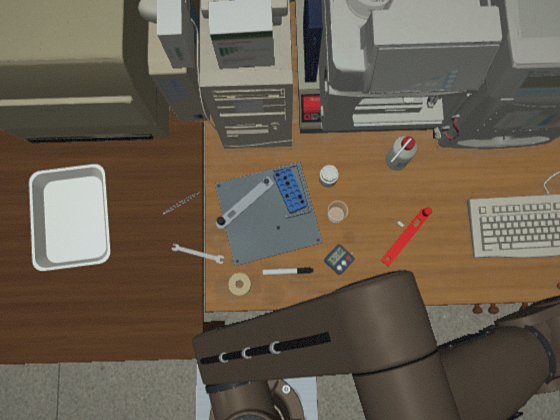

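View pics/side.png

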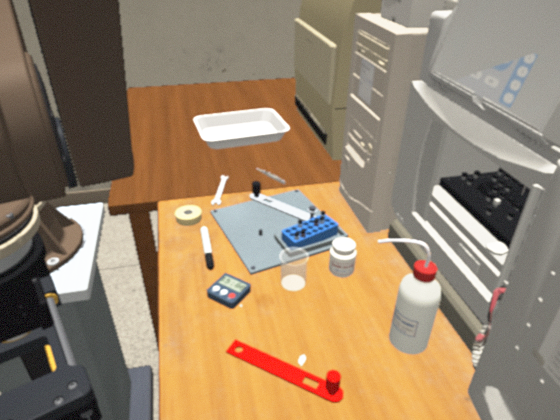

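Two things have the bar's shape: the steel-grey one on the deck with a black knob (top view, knob ~(221,222), bolt ~(268,182)) and the all-red one at (406,238). The steel one with the black knob, on the deck's bolt, fits the description. I'll confirm it in a crop.

```bash
python3 - <<'E'
from h import *
a=cv2.imread("pics/top.png")[150:275,200:360];cv2.imwrite("pics/c1.png",cv2.resize(a,(768,600),interpolation=cv2.INTER_CUBIC))
E
```

```text
(no output)
```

View pics/c1.png

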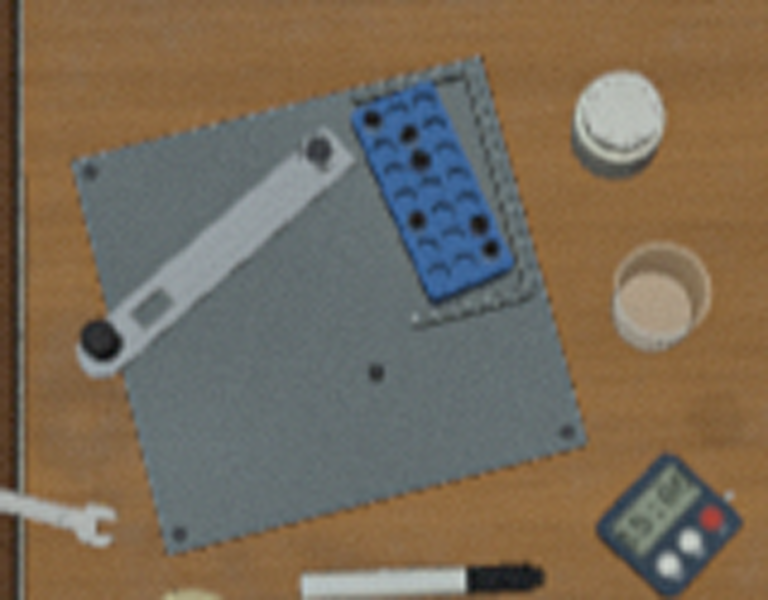

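The crop confirms it: steel bar, black knob at (220.8,220.4), bolt head at (266.2,181.2), stud at (278.3,227.5) in top pixels.

```bash
python3 - <<'E'
from h import *
np.set_printoptions(precision=4,suppress=True)
a=camera("top")
f=lambda u,v,z:ray(a,200+u/4.8,150+v/4.8,z)
B=f(318,150,.044);S=f(376,372,.021);K=f(100,338,.052)
print("bolt",B,"stud",S,"knob",K,np.linalg.norm((B-S)[:2]),np.linalg.norm((B-K)[:2]))
c=[f(u,v,.008) for u,v in((75,160),(482,58),(587,440),(168,553))]
print(np.array(c),[np.linalg.norm(c[i]-c[i-1]) for i in range(4)])
ang=lambda d:np.degrees(np.arctan2(d[1],d[0]))
print("deck x dir",ang(B-S),ang(c[0]-c[3]),ang(c[1]-c[2]),"bar",ang(B-K))
m=np.mean(c,0);t=np.radians((ang(c[0]-c[3])+ang(c[1]-c[2]))/2);Rm=np.array([[np.cos(t),-np.sin(t)],[np.sin(t),np.cos(t)]])
o=m[:2]-Rm@[.005,.017];print("o",o,"bolt",o+Rm@[.085,0],"stud",o+Rm@[-.045,0])
s=read_state();print(R.from_quat(s["eef_rot"]).as_matrix(),s["position"],s["joints"])
E
```

```text
bolt [ 0.6293 -0.041   0.044 ] stud [ 0.5032 -0.0702  0.021 ] knob [0.5225 0.084  0.052 ] 0.12949823021692444 0.1643620943768869
[[ 0.6369  0.1033  0.008 ]
 [ 0.6912 -0.1381  0.008 ]
 [ 0.4618 -0.1902  0.008 ]
 [ 0.4044  0.0516  0.008 ]] [np.float64(0.2381115128569765), np.float64(0.24735958694473875), np.float64(0.23517428968773602), np.float64(0.24853465477145917)]
deck x dir 13.060782876356958 12.529411066081261 12.809631233279607 bar -49.47384147751445
o [ 0.5474 -0.061 ] bolt [ 0.6304 -0.0424] stud [ 0.5035 -0.0709]
[[ 0.9346  0.3558  0.    ]
 [ 0.3558 -0.9346 -0.    ]
 [ 0.      0.     -1.    ]] [ 0.2224 -0.5841  0.2146] [-1.3126  0.4909  1.5589  0.      1.0917 -0.1056]
```

```bash
cat >> h.py <<'E'
def inc(p,yaw):
    "tool shift [mm] and turn [deg] from here to world p with tool x at yaw (deg)"
    s=read_state();M=R.from_quat(s["eef_rot"]).as_matrix()
    y=np.degrees(np.arctan2(M[1,0],M[0,0]));t=-((yaw-y+180)%360-180)
    print("t",s["t"],"pos",np.round(s["position"],4),"yaw",round(y,2),"-> shift mm",np.round(M.T@(np.array(p)-s["position"])*1e3,1),"turn",round(t,1))
E
python3 - <<'E'
from h import *
inc([.5,-.2,.215],75);inc([.5225,.084,.15],130.5)
E
```

```text
t 0.95 pos [ 0.2224 -0.5841  0.2146] yaw 20.84 -> shift mm [ 396.1 -260.2   -0.4] turn -54.2
t 0.95 pos [ 0.2224 -0.5841  0.2146] yaw 20.84 -> shift mm [ 518.1 -517.6   64.6] turn -109.7
```

Request:
{"op": "move_arm", "data": {"increments": [[0.04,-0.026,0,-7,50],[0.08,-0.052,0,-14,50],[0.12,-0.078,0,-21,50],[0.16,-0.104,0,-28,50],[0.2,-0.13,0,-35,50],[0.24,-0.156,0,-42,50],[0.28,-0.182,0,-49,50],[0.32,-0.21,0,-54,50],[0.36,-0.236,0,-54,50],[0.396,-0.26,0,-54,50]]}}

```text
t: 1.78
position: [0.4677, -0.2448, 0.2149]
eef_rot: [0.794, 0.608, 0.0, 0.0]
contact_force: [0.3, -1.2, 0.4]
finger_gap: 0.0481
grasp_force: 0.0
```

```bash
python3 -c "
from h import *
inc([.5225,.084,.15],130.5)"
```

```text
t 1.7833 pos [ 0.4677 -0.2448  0.2149] yaw 74.87 -> shift mm [331.8 -32.9  64.8] turn -55.6
```

Request:
{"op": "move_arm", "data": {"increments": [[0.035,-0.003,0,-7,50],[0.07,-0.006,0,-14,50],[0.105,-0.01,0,-21,50],[0.14,-0.013,0,-28,50],[0.175,-0.017,0,-35,50],[0.21,-0.02,0.01,-42,50],[0.24,-0.023,0.02,-49,50],[0.27,-0.025,0.04,-55,50],[0.28,-0.025,0.06,-55,50],[0.28,-0.025,0.065,-55,50]]}}

```text
t: 2.62
position: [0.5152, 0.0323, 0.1474]
eef_rot: [0.422, 0.906, -0.0, -0.001]
contact_force: [0.6, -0.2, 0.2]
finger_gap: 0.0478
grasp_force: 0.0
```

```bash
python3 - <<'E'
from h import *
inc([.5225,.084,.15],130.5)
s=read_state();c=camera("wrist");T=np.eye(4);T[:3,:3]=R.from_quat(s["eef_rot"]).as_matrix();T[:3,3]=s["position"]
W=T@np.array(c["tool_from_camera"]);np.save("W.npy",W);np.save("K.npy",[c["fx"],c["fy"],c["cx"],c["cy"]])
for n,p in(("knobtop",[.5225,.084,.052]),("bolt",[.6298,-.0417,.044]),("stud",[.5033,-.0705,.022])): print(n,np.round(proj(c,p,W)))
for r in cut_out(c,"bar_knob"): print(r["p"],r["extent"])
save(c,"w1.png")
E
```

```text
t 2.6167 pos [0.5152 0.0323 0.1474] yaw 130.02 -> shift mm [34.9 38.9 -2.6] turn -0.5
knobtop [328. 163.]
bolt [322. 345.]
stud [195. 274.]
0.91 [305.8, 138.0, 346.3, 339.9]
```

View pics/w1.png

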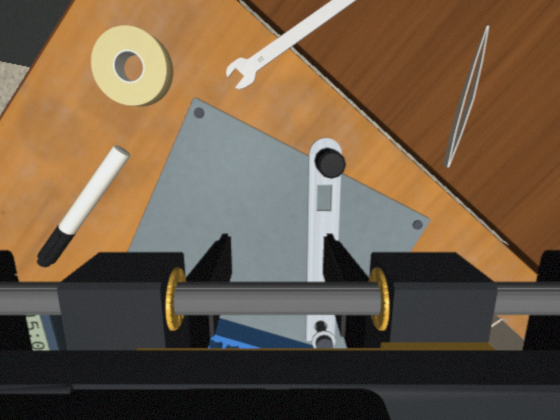

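Wrist view: knob centre at (330,162), predicted (328,163). The bolt at (323,342) matches its prediction too.

```bash
python3 - <<'E'
from h import *
W=np.load("W.npy");c=dict(zip(("fx","fy","cx","cy"),np.load("K.npy")))
k=ray(c,330,162,.052,W);b=ray(c,323,342,.044,W);print(k,b)
inc([k[0],k[1],.021],130.5)
E
```

```text
[0.52296816 0.08579467 0.052     ] [ 0.62830056 -0.03827829  0.044     ]
t 2.7167 pos [0.5155 0.0302 0.149 ] yaw 129.87 -> shift mm [ 37.7  41.6 127.9] turn -0.6
```

Request:
{"op": "move_arm", "data": {"increments": [[0.02,0.02,0,-0.5,50],[0.037,0.041,0,-0.5,50],[0.037,0.041,0.03,-0.5,50],[0.037,0.041,0.06,-0.5,50],[0.037,0.041,0.09,-0.5,50],[0.037,0.041,0.11,-0.5,50],[0.037,0.041,0.124,-0.5,50],[0.037,0.041,0.127,-0.5,50],[0.037,0.041,0.127,-0.5,50],[0.037,0.041,0.127,-0.5,50]]}}

```text
t: 3.55
position: [0.5244, 0.0841, 0.0238]
eef_rot: [0.42, 0.907, 0.0, 0.001]
contact_force: [0.5, -0.7, -0.1]
finger_gap: 0.0476
grasp_force: 0.0
```

```bash
python3 - <<'E'
from h import *
inc([.523,.085,.021],130.5)
s=read_state();c=camera("wrist");T=np.eye(4);T[:3,:3]=R.from_quat(s["eef_rot"]).as_matrix();T[:3,3]=s["position"]
print(np.round(proj(c,s["position"],T@np.array(c["tool_from_camera"]))),s["contact_force"])
save(c,"w2.png")
E
```

```text
t 3.55 pos [0.5244 0.0841 0.0238] yaw 130.28 -> shift mm [ 1.6 -0.6  2.8] turn -0.2
[277. 254.] [ 0.46945595 -0.68587851 -0.05292311]
```

View pics/w2.png

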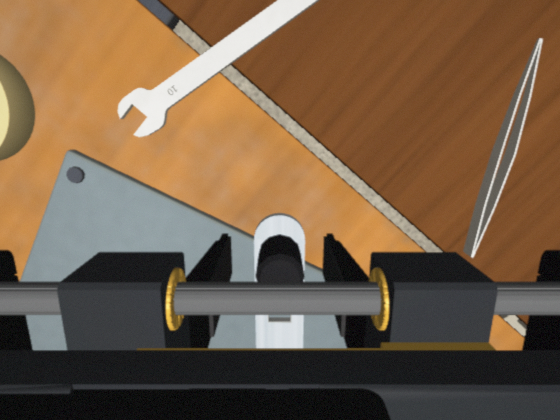

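The knob (281,262) sits midway between the fingers, so I'm closing.

Request:
{"op": "move_arm", "data": {"increments": [[0.001,0,0.001,0,0],[0.001,0,0.001,0,0],[0.001,0,0.001,0,0],[0.001,0,0.001,0,0],[0.001,0,0.001,0,0],[0.001,0,0.001,0,0],[0.001,0,0.001,0,0],[0.001,0,0.001,0,0],[0.001,0,0.001,0,0]]}}

```text
t: 4.35
position: [0.5231, 0.0856, 0.0218]
eef_rot: [0.42, 0.908, 0.0, 0.0]
contact_force: [-1.0, 1.4, 5.7]
finger_gap: 0.0214
grasp_force: 30.0
```

Gripped: gap 21.4 mm for a 22 mm grip. Next, lift 21 mm.

Request:
{"op": "move_arm", "data": {"increments": [[0,0,-0.005,0,0],[0,0,-0.01,0,0],[0,0,-0.015,0,0],[0,0,-0.019,0,0],[0,0,-0.021,0,0],[0,0,-0.021,0,0],[0,0,-0.021,0,0]]}}

```text
t: 4.93
position: [0.523, 0.0855, 0.0427]
eef_rot: [0.42, 0.908, 0.0, 0.0]
contact_force: [-0.7, 0.5, -0.8]
finger_gap: 0.0215
grasp_force: 30.0
```

```bash
python3 - <<'E'
from h import *
s=read_state();print(s["contact_force"],s["torque"],s["position"],s["eef_rot"])
B=np.array([.6295,-.0408]);p=np.array(s["position"])
M=R.from_quat(s["eef_rot"]).as_matrix();d=B-p[:2];th0=np.degrees(np.arctan2(d[1],d[0]));r=np.linalg.norm(d);print(th0,r)
for th in (-40,-30,-20,-10,0,6,12.8):
  q=B-r*np.array([np.cos(np.radians(th)),np.sin(np.radians(th))]);print(th,np.round(M.T@np.append(q-p[:2],0)*1e3,1),"turn",round(-(th-th0),1))
c=camera("side");cv2.imwrite("pics/s2.png",cv2.resize(c["image"][140:290,190:390,::-1],(800,600)))
E
```

```text
[-0.65280452  0.45281779 -0.75485624] [ 0.07122297 -0.05813421  0.0245558 ] [0.52301694 0.08554495 0.04271758] [4.19906632e-01 9.07567303e-01 5.56563622e-06 1.08011887e-04]
-49.87593300284688 0.16523222852025748
-40 [ -2.3 -28.3  -0. ] turn -9.9
-30 [ -9.6 -56.2  -0. ] turn -19.9
-20 [-21.6 -82.4  -0. ] turn -29.9
-10 [ -38.  -106.1   -0. ] turn -39.9
0 [ -58.3 -126.6   -0. ] turn -49.9
6 [ -72.  -137.1   -0. ] turn -55.9
12.8 [ -88.8 -147.1    0. ] turn -62.7
```

View pics/s2.png

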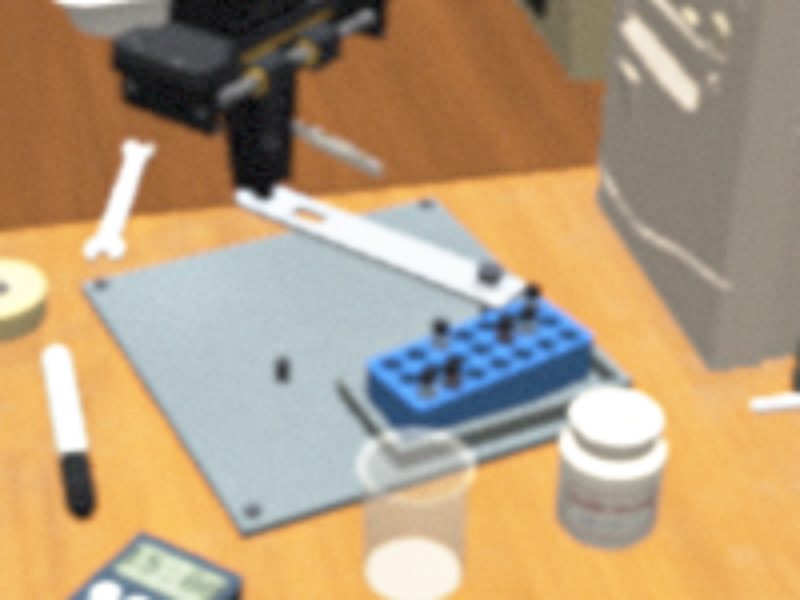

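Request:
{"op": "move_arm", "data": {"increments": [[-0.0006,-0.0144,0,-5,0],[-0.0025,-0.0287,0,-10,0],[-0.0056,-0.0428,0,-15,0],[-0.01,-0.0565,0,-20,0],[-0.0155,-0.0698,0,-25,0],[-0.0221,-0.0826,0,-30,0],[-0.0299,-0.0948,0,-35,0],[-0.0386,-0.1062,0,-40,0],[-0.0484,-0.1168,0,-45,0],[-0.0585,-0.1266,0,-50,0]]}}

```text
t: 5.82
position: [0.464, -0.0416, 0.0424]
eef_rot: [-0.005, 1.0, 0.0, -0.0]
contact_force: [0.5, -0.2, -1.2]
finger_gap: 0.0214
grasp_force: 30.0
```

```bash
python3 - <<'E'
from h import *
camera("top");camera("side")
s=read_state();print(s["contact_force"],s["position"])
B=np.array([.6295,-.0408]);p=np.array(s["position"]);d=B-p[:2];print(np.degrees(np.arctan2(d[1],d[0])),np.linalg.norm(d))
for th in (6,12.8):
  q=B-.1652*np.array([np.cos(np.radians(th)),np.sin(np.radians(th))]);inc([*q,p[2]],180+th)
E
```

```text
[ 0.60004362 -0.18714984 -1.19224977] [ 0.464367   -0.04229204  0.04245922]
0.5176754360508647 0.16513973809249446
t 5.9167 pos [ 0.4644 -0.0423  0.0425] yaw -179.63 -> shift mm [ -0.7 -15.8   0. ] turn -5.6
t 5.9167 pos [ 0.4644 -0.0423  0.0425] yaw -179.63 -> shift mm [ -3.8 -35.1   0. ] turn -12.4
```

Request:
{"op": "move_arm", "data": {"increments": [[-0.0002,-0.008,0,-3,0],[-0.0007,-0.0158,0,-5.6,0],[-0.0018,-0.024,0,-8.5,0],[-0.003,-0.031,0,-11,0],[-0.0038,-0.0351,0,-12.4,0],[-0.0038,-0.0351,0,-12.4,0],[-0.0038,-0.0351,0,-12.4,0]]}}

```text
t: 6.5
position: [0.4685, -0.0757, 0.0425]
eef_rot: [-0.11, 0.994, -0.0, 0.0]
contact_force: [0.8, -0.6, -1.2]
finger_gap: 0.0215
grasp_force: 30.0
```

```bash
python3 - <<'E'
from h import *
inc([.4684,-.0774,.0425],192.8)
s=read_state();print(s["contact_force"]);t=camera("top");c=camera("side");w=camera("wrist")
B=np.array([.6295,-.0408]);p=np.array(s["position"]);d=B-p[:2];print(np.degrees(np.arctan2(d[1],d[0])),np.linalg.norm(d))
P=[cv2.resize(c["image"][180:255,220:320],(400,300),interpolation=2),cv2.resize(t["image"][165:255,230:350],(400,300),interpolation=2)]
im=np.hstack(P);im=np.vstack([im,np.zeros((300,800,3),np.uint8)]);im[300:,:400]=cv2.resize(w["image"],(400,300))
cv2.imwrite("pics/m3.png",im[:,:,::-1])
E
```

```text
t 6.5 pos [ 0.4685 -0.0757  0.0425] yaw -167.42 -> shift mm [ 0.5 -1.7  0. ] turn -0.2
[ 0.8472292  -0.64150782 -1.1867443 ]
12.225915163041382 0.16472245028300672
```

View pics/m3.png

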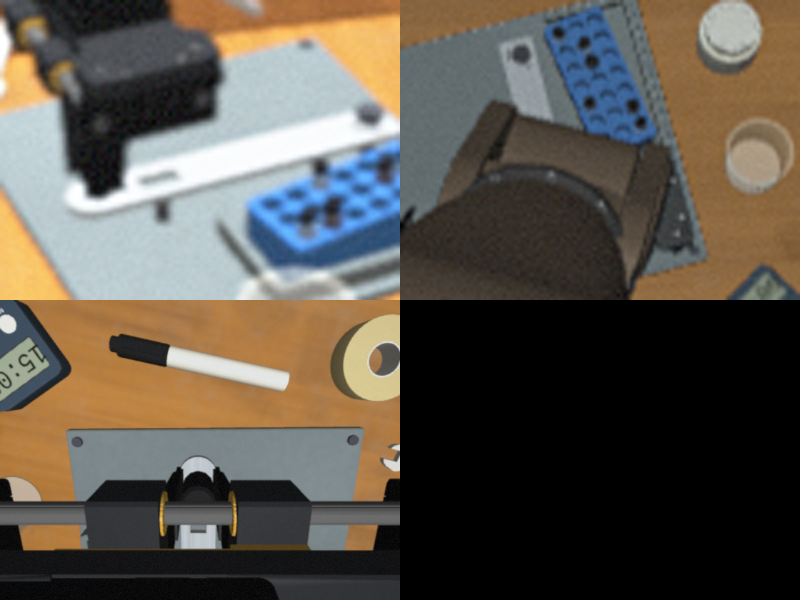

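```bash
python3 - <<'E'
from h import *
s=read_state();w=camera("wrist");c=camera("side")
T=np.eye(4);T[:3,:3]=R.from_quat(s["eef_rot"]).as_matrix();T[:3,3]=s["position"];W=T@np.array(w["tool_from_camera"])
f=lambda u,v:ray(w,u*1.4,(v-300)*1.4,.008,W)
for a,b in(((77.5,441.5),(352.5,439.5)),((68,430.5),(362,428))):
  A,Bq=f(*a),f(*b);d=Bq-A;m=(A+Bq)/2;n=np.array([-d[1],d[0]])/np.hypot(*d[:2])
  t=np.arctan2(d[1],d[0])-np.pi/2;ux=np.array([np.cos(t),np.sin(t)]);uy=np.array([-np.sin(t),np.cos(t)])
  B=np.array([.6295,-.0408]);p=np.array(s["position"])
  print("deck yaw",np.degrees(t),"len",np.hypot(*d[:2]),"knob deck y",(p[:2]-m[:2])@uy+.017,"bolt deck y",(B-m[:2])@uy+.017)
for z in(.008,.022):print("stud px",proj(c,[.5033,-.0705,z]))
print("slot hole px now",[proj(c,np.append(B+(p[:2]-B)*130/165,z)) for z in (.024,.03)])
print("stud seen foot/crop", 220+163/4,180+np.array([200,222])/4)
E
```

```text
deck yaw 13.057223639053676 len 0.23174771907202757 knob deck y 0.0023637225678223364 bolt deck y -9.406088188310818e-05
deck yaw 13.125362581919314 len 0.24491442027627133 knob deck y 0.002453599975517593 bolt deck y -0.0002000444886399652
stud px [np.float64(259.3392501711409), np.float64(234.40969535775162)]
stud px [np.float64(259.2186320722844), np.float64(229.2750389055417)]
slot hole px now [[np.float64(258.7194508076685), np.float64(227.98688945585374)], [np.float64(258.665500690605), np.float64(225.75829059107897)]]
stud seen foot/crop 260.75 [230.  235.5]
```

Deck yaw is 13.06° and the knob sits 2.4 mm short, so I'll shift by that and then lower.

Request:
{"op": "move_arm", "data": {"increments": [[0,-0.0024,0,-0.5,0],[0,-0.0024,0,-0.5,0],[0,-0.0024,0,-0.5,0]]}}

```text
t: 7.0
position: [0.4688, -0.0784, 0.0426]
eef_rot: [-0.115, 0.993, 0.0, -0.0]
contact_force: [0.7, -1.1, -1.7]
finger_gap: 0.0212
grasp_force: 30.0
```

```bash
python3 - <<'E'
from h import *
q=np.array([.6295,-.0408])-.1652*np.array([np.cos(np.radians(13.06)),np.sin(np.radians(13.06))])
inc([*q,.0215],193.06);print(read_state()["contact_force"])
E
```

```text
t 7.0 pos [ 0.4688 -0.0784  0.0426] yaw -166.76 -> shift mm [ 0.2  0.3 21.1] turn 0.2
[ 0.69013512 -1.08028447 -1.69132172]
```

Request:
{"op": "move_arm", "data": {"increments": [[0,0,0.004,0,0],[0,0,0.008,0,0],[0,0,0.011,0,0],[0,0,0.014,0,0],[0,0,0.016,0,0],[0,0,0.018,0,0],[0,0,0.02,0,0],[0,0,0.021,0,0],[0,0,0.021,0,0]]}}

```text
t: 7.75
position: [0.4689, -0.0784, 0.0219]
eef_rot: [-0.115, 0.993, -0.0, 0.0]
contact_force: [-1.1, -0.0, 4.4]
finger_gap: 0.0214
grasp_force: 30.0
```

```bash
python3 - <<'E'
from h import *
s=read_state();print(s["contact_force"],s["torque"],s["position"])
c=camera("side");cv2.imwrite("pics/m4.png",cv2.resize(c["image"][180:255,220:320,::-1],(800,600),interpolation=2))
E
```

```text
[-1.09013744 -0.04909818  4.38778609] [ 0.06847964  0.10455227 -0.02794034] [ 0.46887409 -0.07839337  0.02187774]
```

View pics/m4.png

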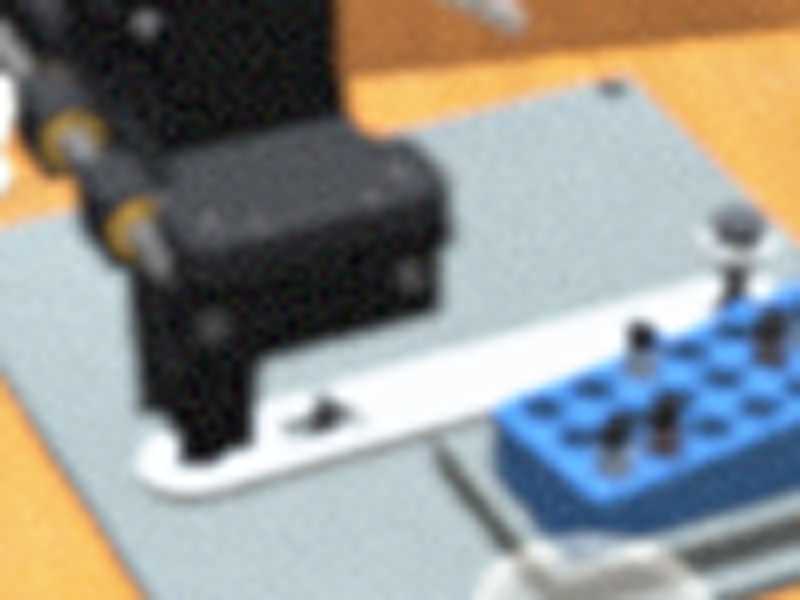

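The bar lies flat with the stud standing in the slot (crop (325,410)). The shank shows above the bar at the bolt, and the TCP height is back to its value at the grasp. Now I'll release and retreat.

Request:
{"op": "move_arm", "data": {"increments": [[0,0,0,0,50],[0,0,0,0,50],[0,0,0,0,50],[0,0,0,0,50],[0,0,0,0,50],[0,0,-0.02,0,50],[0,0,-0.05,0,50],[0,0,-0.085,0,50],[0,0,-0.12,0,50],[0,0,-0.15,0,50]]}}

```text
t: 8.63
position: [0.4689, -0.0783, 0.1738]
eef_rot: [-0.115, 0.993, -0.0, 0.0]
contact_force: [0.3, -0.0, -0.1]
finger_gap: 0.0474
grasp_force: 0.0
```

```bash
python3 - <<'E'
from h import *
s=read_state();print(s["contact_force"],s["position"],s["finger_gap"])
c=camera("side");t=camera("top")
im=np.vstack([cv2.resize(c["image"][180:285,200:360],(787,516))[:300],cv2.resize(t["image"][150:250,200:360],(787,490))[:300]])
cv2.imwrite("pics/m5.png",im[:,:,::-1])
E
```

```text
[ 0.27437962 -0.0499345  -0.12829236] [ 0.46885212 -0.07832543  0.17378412] 0.04736330132600241
```

View pics/m5.png

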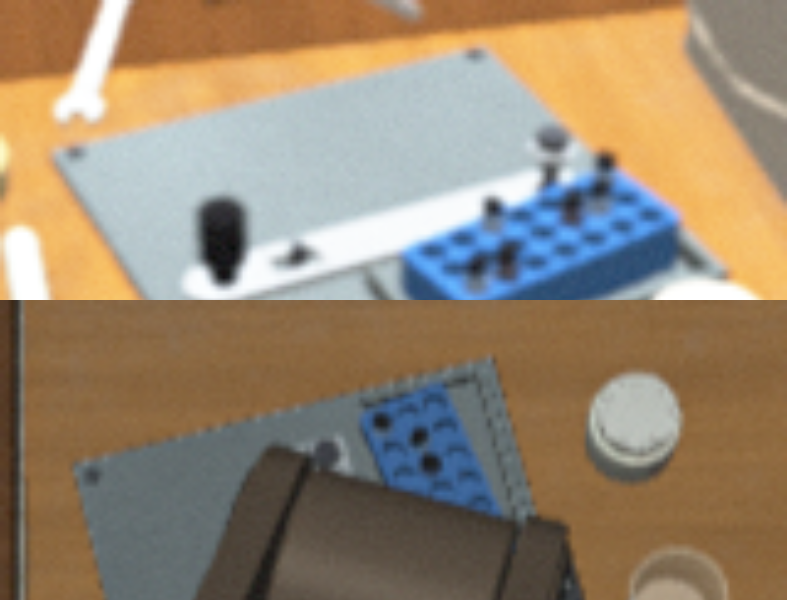

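The bar is closed and flat with the stud in its slot. The gripper is clear, and the rack, jar and beaker are where they were.

```bash
python3 -c "
from rig import *
print(job_done())"
```

```text
the job is handed in; nothing more can be done
None
```

The retaining bar is swung closed and lies flat on the deck with its slot over the stud. I let it go with the gripper clear, the rack, jar and beaker showed no shift in the last pictures, and I handed the job in after about 9 s of the 38 s allowed.

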